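Load spacers into the gravity magazine and switch the feeder on

ROBOT

A 7-joint arm with a two-finger parallel gripper is mounted at the origin on the work surface. World frame = base frame: x ahead of the robot, y to its left, z up, the work surface at z = 0. Lengths are in m, angles in rad, forces in N, time in s.
With the tool pointing down it reaches from about 0.4 to 0.85 m from the base axis. Payload 10.4 kg.
Tool frame: the origin (TCP) lies on the centre line of the jaws, within the pads' length; the fingertips stand 11 mm ahead of it and the grasp point (between the pads) lies 8 mm behind it; z points along the fingers, y is the line along which they close (so a half turn about z gives the same grasp; the last joint's range is limited). The gripper opens to 87 mm and grips with 3 to 60 N. Pads are 19 mm wide; open, the fingers measure 117 mm over their backs; the gripper's body (75 mm by 190 mm) begins 51 mm behind the grasp point.
Start: joints at [1.18, 0.332, -0.065, 1.46, 0.022, 1.35, -0.088], TCP at [0.225, -0.583, 0.234] pointing down, gripper open.
Joint ranges: [-2.6, 2.6], [-0.5, 2.12], [-1.47, 1.34], [0.16, 2.42], [-1.27, 4.41], [0.06, 2.06], [-2.6, 2.6]. Speed limits (rad/s): [2.22, 2.22, 2.79, 2.79, 3.14, 3.14, 3.14].

INTERFACE

Orientations are given as a unit quaternion [x, y, z, w].
In Python, from bench import r gives the robot as it stands.
- The arm moves only by the shell command python3 -m pendant 'ROWS' [OPENING] [FORCE]. ROWS is JSON, a list of rows, each a list of 4 numbers: the shift along the tool's x, y, z in m, then the turn about the tool's z in rad. A call has 1 to 8 rows; each row shifts and turns the commanded pose from where the row before left it, along the tool's axes as they then stand; what a row does not reach is not made up. A row lasts 1/12 s, in which the tool goes at most 41.7 mm and 7.16 degrees, less where a joint would pass 70% of its speed; a pose out of reach is approached as far as the arm can. A call with a gripper value outside its range is refused whole. OPENING is the opening, from 0 (shut) to 1 (fully open), set as the call begins (- or left out, the last holds). The fingers move at their own pace and stop on an object; FORCE is the grip in N (left out, the last holds). Time passes only in rows, so rows that do not move let the fingers close. It gives the time, the measured TCP pose, the force, the opening and the grip force at its end, in the units of the state.
- r.read_state(): the state, without advancing time (a new reading comes with each control period).
- r.camera(name): name is "scene" or "top" or "wrist"; returns a dict with "img" (420x560x3 uint8, red, green, blue), "camera_matrix" (3x3 intrinsics, pixels), "xyz" and "attitude" of the camera in the world. Camera axes: x right, y down, z forward; pixel columns grow to the right and rows downward; lengths in m; the calibration is good to about 2 mm. The wrist camera is an equidistant fisheye: a pixel r from the principal point sees the ray r / f radians off the axis. A picture is of the moment at which its call begins. There is no depth.
- r.close_job(): hands the job in; it is judged then, once.
Trained networks look in the newest picture that a camera, given by its name, has taken for a name from the list of things; names that differ only in an ending like _2 or _b are one class to them, and where a whole thing is asked for, a point or a joint stands for the part that bears it (a point fixed in the world has none). Each returns a list of dicts, best first, with "score" (0 to 1); they miss things now and then, are a little off and sometimes report something else, mostly with a low value. They report only what shows in the picture. A call takes as long as a camera call. They do not tell look-alikes from the thing itself.
- r.outline_of(thing, camera): "mask" (420x560 bool, what is visible of it) and "bbox" ([centre column, centre row, width, height] in pixels, round what is visible of it).
The state is a dict: "time": time; "joint_positions": joint angles; "joint_vel": joint speeds; "joint_torque": joint torques, N m; "ee_pos": TCP position; "eef_rot": TCP orientation; "ft_force": force on the tool from outside, world axes, zero at the start; "torque": the same for the moment, N m; "width": finger opening in m; "grip_force": force on a finger pad.
Only numpy, scipy, OpenCV 4.12 (cv2) and the standard library are available. Lean on these libraries where they do the work, as an engineer would, in place of code of your own. Each camera call takes 0.05 s, during which the arm holds its last target. There are 200 camera calls.

TASK

Load the gravity magazine: push the three steel spacers lying in the level loading trough over its end so that all three slide down the sloping tube and lie end to end against the stop at the bottom. Then switch the feeder on by flipping the bat toggle on the grey switch box over to its other side. Leave the caliper, the sheet-metal channel and the carton where they are.

Things in the scene. Friction and masses are not known exactly. Their poses are not given: they have to be found in the camera images.
- magazine: fixed stand, base 320 x 100 mm. Origin on the bench below the brink; x level along the flow, z up. Level trough along y = 0 from x = -190 mm (open rear end, nothing behind) to x = 0 (brink), 33 mm wide inside, floor 155 mm above the bench, walls only 15 mm high: the upper half of each spacer stands free. A spacer tips and slides down by itself once its middle passes the brink.
- tube: sloping tube fixed to the magazine, 50 degrees below level. Origin on the trough floor's edge at the brink; x down the slope, y across, z square to its floor. Floor from x = 0 to the stop at 165 mm, 33 mm wide inside; open above for 55 mm, then clear walls and lips with a 19 mm slot on top. Spacers fully home: centres at x = 147, 111, 75 mm, y = 0, z = 15 mm.
- spacer_a_mid (a point): steel spacer, a plain cylinder 30 mm in diameter, 36 mm long, 12 mm bore, about 70 g; the three are alike. This point is its centre; its x axis is the cylinder's axis. At the start it lies along the level loading trough, nearest to the brink.
- spacer_b_mid (a point): steel spacer, a plain cylinder 30 mm in diameter, 36 mm long, 12 mm bore, about 70 g; the three are alike. This point is its centre; its x axis is the cylinder's axis. At the start it lies along the level loading trough, in the middle of the row.
- spacer_c_mid (a point): steel spacer, a plain cylinder 30 mm in diameter, 36 mm long, 12 mm bore, about 70 g; the three are alike. This point is its centre; its x axis is the cylinder's axis. At the start it lies along the level loading trough, last in the row, nearest to the trough's open rear end.
- switch_box: fixed grey switch box, 110 x 80 mm, 50 mm high, a bat toggle in the middle of its top. Origin at the centre of its underside; its x axis (110 mm side) is the direction in which the toggle has to be flipped, z up. The toggle's pivot is 58 mm above the origin.
- toggle_tip (a point): centre of the 12 mm ball at the tip of the steel bat toggle, 42 mm from the pivot; the bat is 8 mm thick. At the start it leans to the box's -x side.
- toggle (a joint): angle of the bat toggle, rad: 0 = off, leaning 0.45 rad to the box's -x side; 0.9 = on, leaning 0.45 rad to the +x side. It moves lightly (under 1 N at the tip), stays down on either side, and falls over to the other side by itself once clearly past its centre (0.45).
- caliper: bystander: grey digital caliper, 220 mm long, lying flat, 15 mm high; origin under the middle of its beam, x along the beam. Not to be disturbed.
- metal_channel: bystander: bent sheet-metal channel, 200 x 60 mm, 40 mm high, open side down; origin under its middle, x along it. Not to be disturbed.
- carton: bystander: small open cardboard tray, 120 x 160 mm, 60 mm high; origin under its middle. Not to be disturbed.
There are look-alikes about, which are no part of the job. Leave any blue look-alike of the part that bears spacer_c_mid alone.

How it is judged:
By the outcome, as a careful person would: the job done as asked, in the order asked, and still so for the second after the job is handed in, with the robot touching nothing.
It also fails if it takes over 48 s, if anything falls off the work surface, if the arm or the gripper's body presses on something with over 40 N, if the wrist force passes 120 N, or if a joint passes its speed limit or range.

## Working session

There is one attempt and no reset: what is moved stays moved. The work goes in short steps, Python scripts to look and compute and a shell command to move; the robot and the scene stay as the last step left them, time stands still between calls to the robot, and variables do not carry over. Pictures are saved under pics/ and viewed, at most 10 in all, crops included, and the job is handed in when it is done.

```bash
mkdir -p pics; ls; python3 - <<'E'
from bench import r
import cv2,numpy as np,pickle
d={}
for n in ["scene","top"]:
    c=r.camera(n); d[n]=c
    cv2.imwrite(f"pics/{n}0.png",c["img"][:,:,::-1]); print(n,c["camera_matrix"],c["xyz"],c["attitude"])
    for t in ["spacer_a_mid","switch_box","toggle_tip","magazine","tube"]:
        o=r.outline_of(t,n); print(t,[(round(x["score"],2),np.round(x["bbox"])) for x in o])
pickle.dump(d,open("c0.pkl","wb"))
s=r.read_state();print(s)
E
```

```text
pics
scene [[490.19439403   0.         282.77102693]
 [  0.         490.19439403 216.42421427]
 [  0.           0.           1.        ]] [1.44159352 0.43753462 0.96855984] [ 0.48968175  0.77165206 -0.34746251 -0.20984443]
spacer_a_mid [(0.53, array([301., 190.,  13.,  12.]))]
switch_box [(0.72, array([180., 190.,  37.,  38.])), (0.47, array([303., 190.,  15.,  16.]))]
toggle_tip [(0.51, array([180., 176.,  -2.,  11.]))]
magazine [(0.76, array([309., 224., 112., 104.]))]
tube [(0.72, array([337., 231.,  49.,  66.]))]
top [[461.58814706   0.         277.00171527]
 [  0.         461.58814706 204.21245731]
 [  0.           0.           1.        ]] [0.55306588 0.03402527 1.2457984 ] [-0.69927877  0.71416481 -0.01676058  0.026399  ]
spacer_a_mid [(0.48, array([280., 241.,  18.,  16.]))]
switch_box [(0.72, array([435., 238.,  47.,  49.]))]
toggle_tip [(0.6, array([444., 242.,   8.,  14.])), (0.17, array([235., 229.,  50.,  26.]))]
magazine [(0.96, array([274., 238., 125.,  61.]))]
tube [(0.71, array([234., 229.,  52.,  27.]))]
{'time': 0.6, 'joint_positions': array([ 1.18039166,  0.33220348, -0.06470875,  1.46011411,  0.02156388,
        1.34988398, -0.08850225]), 'joint_vel': array([ 5.43917962e-04, -7.13592541e-05, -1.13676501e-03,  2.50777911e-03,
       -3.23048868e-04, -5.58736433e-05,  9.15028745e-04]), 'joint_torque': array([-5.11793223e-04, -6.22765303e+01,  2.45582027e-02, -3.89989436e+01,
       -6.11571525e-02,  3.16642073e-02,  3.56952535e-05]), 'ee_pos': array([ 0.2247696 , -0.58320388,  0.23356661]), 'eef_rot': array([9.83137418e-01, 1.82868297e-01, 3.56662625e-05, 3.48827064e-05]), 'ft_force': array([ 0.57363394, -0.64100961, -0.80130754]), 'torque': array([ 0.04402991, -0.01623957, -0.03144795]), 'grip_force': 0.0, 'width': 0.08735811345831586}
```

```bash
python3 - <<'E'
import cv2
a=cv2.imread("pics/top0.png")[100:400,90:540]
cv2.imwrite("pics/top_c.png",cv2.resize(a[:, :],(800,533),interpolation=cv2.INTER_CUBIC))
a=cv2.imread("pics/scene0.png")[130:330,130:400]
cv2.imwrite("pics/scene_c.png",cv2.resize(a,(800,593),interpolation=cv2.INTER_CUBIC))
E
```

```text
(no output)
```

View pics/top_c.png

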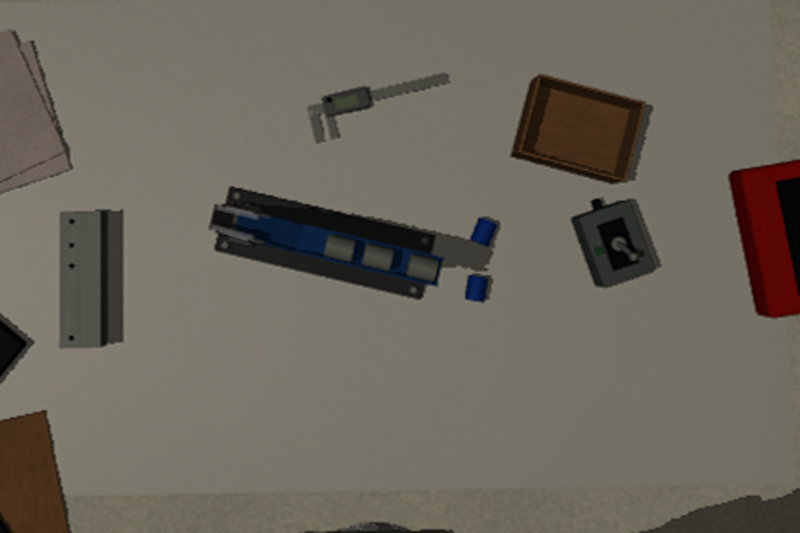

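View pics/scene_c.png

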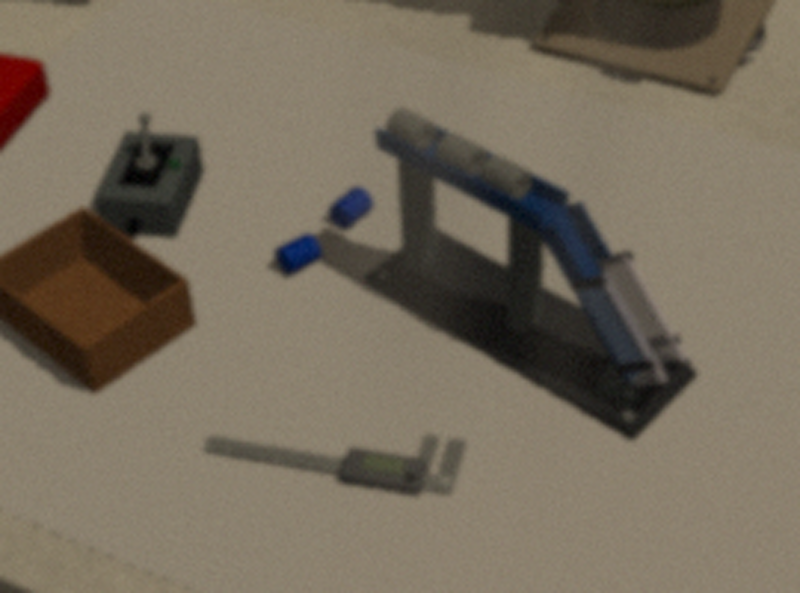

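The steel spacers are in the trough, at top-crop (340,246), (378,256) and (422,268). They could be confused with the blue cylinders on the bench at (485,232) and (477,288), which I'll leave alone. The switch box is at about (617,243). Next I'll look at the trough and the box up close.

```bash
python3 - <<'E'
import cv2,numpy as np
a=cv2.imread("pics/top0.png"); b=cv2.imread("pics/scene0.png")
def g(i,x,y,w,h,W,H): return cv2.resize(i[y:y+h,x:x+w],(W,H),interpolation=cv2.INTER_CUBIC)
p=g(a,205,200,140,70,800,400)
q=np.hstack([g(a,400,205,70,35*2*200//400,400,200), g(b,155,160,50,25,400,200)])
q=np.hstack([g(a,405,205,60,60,300,300)[:300], g(b,155,160,50,60,250,300), g(b,250,160,50,60,250,300)])
cv2.imwrite("pics/close.png",np.clip(np.vstack([p,q[:200] if 0 else cv2.copyMakeBorder(q,0,0,0,0,0)])*1.0*1.7,0,255)[:700].astype('u1')[:, :]) if 0 else None
q=np.hstack([g(a,405,210,60,60,400,400),g(b,155,160,50,50,400,400)])
o=np.clip(np.vstack([cv2.resize(p,(800,400))[120:120+200] if 0 else g(a,215,210,120,30*2-15+5,800,333)[:]])*1.7,0,255)
q=np.clip(g(a,405,212,48,48,267,267)*1.7,0,255); 
q=np.hstack([np.clip(g(a,408,210,54,54,267,267)*1.7,0,255),np.clip(g(b,155,165,50,50,267,267)*1.5,0,255),np.clip(g(b,250,160,60,60,266,267)*1.5,0,255)])
cv2.imwrite("pics/close.png",np.vstack([o,q]))
E
```

```text
[ WARN:0@0.191] global loadsave.cpp:1063 imwrite_ Unsupported depth image for selected encoder is fallbacked to CV_8U.
```

View pics/close.png

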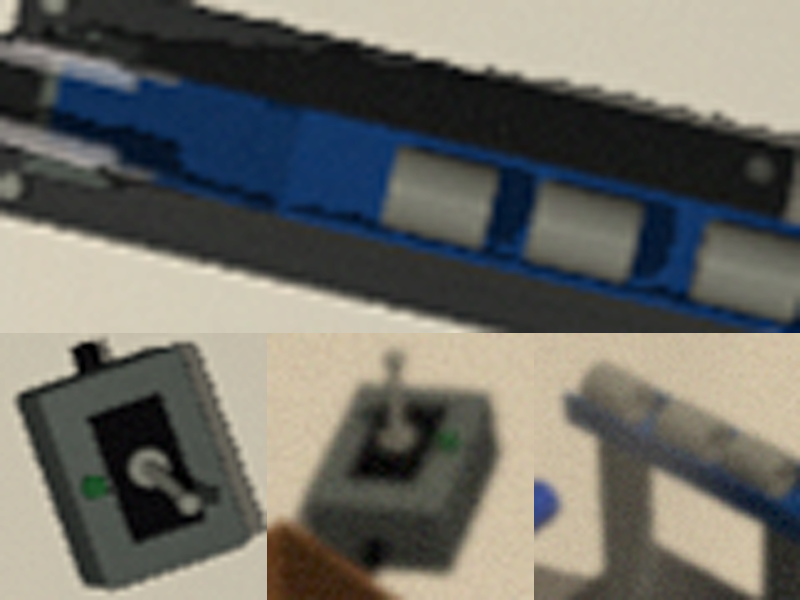

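The close crop confirms three steel spacers in the blue trough, with the brink at top pixel (258.5,234) and C at (327,250.5). The toggle ball is at top pixel (446,244) and leans down the image from its ring at (438,237). So the flip direction is up the image, roughly world +x.

```bash
cat >h.py <<'E'
import numpy as np,cv2
from scipy.spatial.transform import Rotation as R
def ray(c,u,v,z):
    K=c["camera_matrix"];d=R.from_quat(c["attitude"]).apply([(u-K[0,2])/K[0,0],(v-K[1,2])/K[1,1],1]);p=np.array(c["xyz"])
    return p+d*(z-p[2])/d[2]
def proj(c,P):
    K=c["camera_matrix"];q=R.from_quat(c["attitude"]).inv().apply(np.atleast_2d(P)-c["xyz"])
    return q[:,:2]/q[:,2:]*[K[0,0],K[1,1]]+[K[0,2],K[1,2]]
E
python3 - <<'E'
import pickle;from h import *
d=pickle.load(open("c0.pkl","rb"));t=d["top"];s=d["scene"]
for n,u,v,z in [("A",281.3,239.5,.18),("B",302.8,244.2,.18),("C",326.8,250.5,.18),("brink",258.5,234,.155),("tip",446,244.4,.096),("ring",437.7,237.1,.055)]:
    P=ray(t,u,v,z);print(n,P.round(4),proj(s,P).round(1))
# trough end etc: base plate corners top
for u,v in [(90+232/1.778,100+187/1.778),(90+215/1.778,100+250/1.778),(90+420/1.778,100+298/1.778)]: print(ray(t,u,v,.01).round(4))
# slot ends
f=lambda x,y:ray(t,408+x/4.944,210+(y-333)/4.944,.05)
print("slotdir",f(125,402)-f(170,530),f(125,402)/2+f(170,530)/2)
E
```

```text
A [0.5368 0.0397 0.18  ] [[300.4 186.1]]
B [ 0.525  -0.0095  0.18  ] [[285.1 178.7]]
C [ 0.5095 -0.0642  0.18  ] [[269.2 170.3]]
brink [0.5504 0.0933 0.155 ] [[317.4 202.3]]
tip [ 0.5151 -0.3663  0.096 ] [[179.2 168.9]]
ring [ 0.5328 -0.3602  0.055 ] [[179.7 183.6]]
[0.6295 0.202  0.01  ]
[0.5351 0.2289 0.01  ]
[ 0.4573 -0.0771  0.01  ]
slotdir [0.06685475 0.02051868 0.        ] [ 0.53329101 -0.36223787  0.05      ]
```

```bash
python3 -m pendant '[[0,0,0,0.124],[0,0,0,0.124],[0,0,0,0.124],[0,0,0,0.124],[0,0,0,0.124]]' 0 10; python3 -m pendant '[[0.01,-0.036,0,0],[0.01,-0.036,0,0],[0.01,-0.036,0,0],[0.01,-0.036,0,0],[0.01,-0.036,0,0],[0.01,-0.036,0,0],[0.01,-0.036,0,0]]'; python3 -m pendant '[[0.01,-0.036,0,0],[0.01,-0.036,0,0],[0.01,-0.036,0,0],[0.01,-0.036,0,0],[0.01,-0.036,0,0],[0.01,-0.036,0,0],[0,0,0,0],[0,0,0,0]]'
```

```text
time: 1.02
ee_pos: [0.2248, -0.5832, 0.2336]
eef_rot: [0.992, -0.129, 0.0, 0.0]
ft_force: [0.1, -0.1, 1.0]
width: 0.0615
grip_force: 0.0
time: 1.6
ee_pos: [0.356, -0.355, 0.2338]
eef_rot: [0.992, -0.126, 0.0, 0.0]
ft_force: [0.9, -0.5, 0.2]
width: 0.0149
grip_force: 0.0
time: 2.27
ee_pos: [0.4683, -0.1604, 0.2337]
eef_rot: [0.992, -0.124, 0.0, -0.0]
ft_force: [-0.5, -0.9, -0.1]
width: 0.0001
grip_force: 0.0
```

```bash
python3 -m pendant '[[0.008,-0.017,0,0],[0.008,-0.017,0,0],[0,0,0.03,0],[0,0,0,0],[0,0,0,0],[0,0,0,0]]'; python3 - <<'E'
from bench import r
import cv2,numpy as np
from h import *
c=r.camera("top");w=r.camera("wrist");s=r.camera("scene")
p=r.read_state()["ee_pos"];print(p)
u=np.array([.2487,.9686,0]);print(proj(c,[p,p+[0,0,-.011]]),proj(s,[p+[0,0,-.011]]))
a=cv2.resize(c["img"][205:265,245:365],(800,400),interpolation=cv2.INTER_CUBIC)
b=cv2.resize(w["img"],(267,200));e=cv2.resize(s["img"][140:220,240:340],(250,200),interpolation=cv2.INTER_CUBIC)
q=np.zeros((200,800,3),'u1');q[:,:267]=b;q[:,270:520]=e
cv2.imwrite("pics/pre.png",np.clip(np.vstack([a,q])[:,:,::-1]*1.5,0,255).astype('u1'))
E
```

```text
time: 2.77
ee_pos: [0.491, -0.1349, 0.2043]
eef_rot: [0.992, -0.127, -0.0, 0.0]
ft_force: [0.7, -0.2, 0.5]
width: 0.0006
grip_force: 0.0
[ 0.49157885 -0.13439504  0.20471123]
[[359.43013567 258.32218652]
 [358.63278091 258.04919366]] [[249.05295901 156.33406572]]
```

View pics/pre.png

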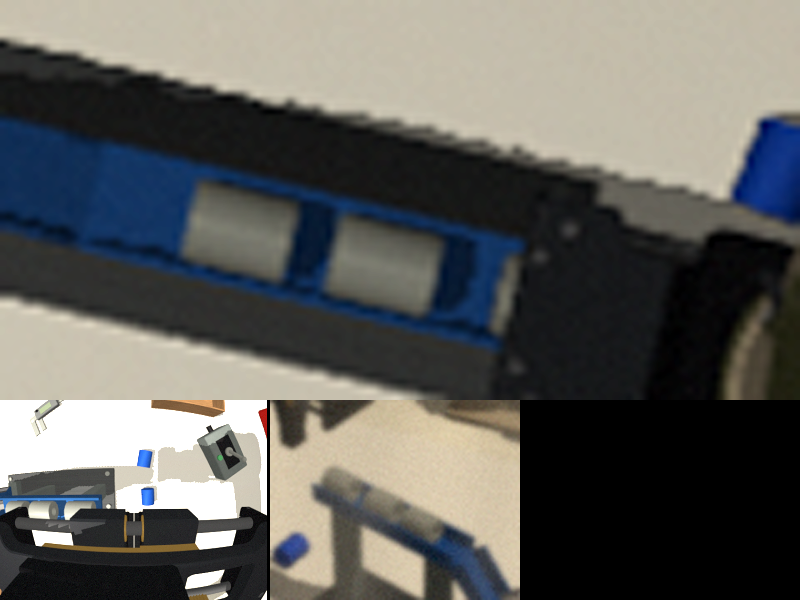

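The wrist view shows the shut fingertips in line with the trough, about 40 mm behind C. I'll lower them and start pushing.

```bash
python3 -m pendant '[[0,0,0.01,0],[0,0,0.0105,0],[0,-0.01,0,0],[0,-0.01,0,0],[0,-0.006,0,0],[0,-0.006,0,0],[0,-0.006,0,0],[0,-0.006,0,0]]'; python3 -m pendant '[[0,-0.006,0,0],[0,-0.006,0,0],[0,-0.006,0,0],[0,-0.006,0,0],[0,-0.006,0,0],[0,-0.006,0,0],[0,-0.006,0,0],[0,-0.006,0,0]]'; python3 -m pendant '[[0,-0.006,0,0],[0,-0.006,0,0],[0,-0.006,0,0],[0,-0.006,0,0],[0,-0.006,0,0],[0,-0.006,0,0],[0,-0.006,0,0],[0,0,0,0]]'
python3 - <<'E'
from bench import r
import cv2,numpy as np
c=r.camera("top");s=r.camera("scene")
a=cv2.resize(c["img"][205:265,205:325],(800,400),interpolation=cv2.INTER_CUBIC)
e=cv2.resize(s["img"][150:250,240:390],(300,200),interpolation=cv2.INTER_CUBIC)
q=np.zeros((200,800,3),'u1');q[:,:300]=e
cv2.imwrite("pics/mid.png",np.clip(np.vstack([a,q])[:,:,::-1]*1.5,0,255).astype('u1'))
E
```

```text
time: 3.58
ee_pos: [0.5027, -0.0902, 0.1833]
eef_rot: [0.992, -0.126, 0.0, 0.0]
ft_force: [-0.5, -1.6, 0.8]
width: 0.0008
grip_force: 0.2
time: 4.25
ee_pos: [0.5145, -0.044, 0.1831]
eef_rot: [0.992, -0.126, 0.0, 0.0]
ft_force: [-0.3, -2.4, 1.1]
width: 0.0006
grip_force: 0.8
time: 4.92
ee_pos: [0.525, -0.002, 0.183]
eef_rot: [0.992, -0.125, 0.0, -0.0]
ft_force: [0.0, 0.8, -0.1]
width: 0.0002
grip_force: 0.0
```

View pics/mid.png

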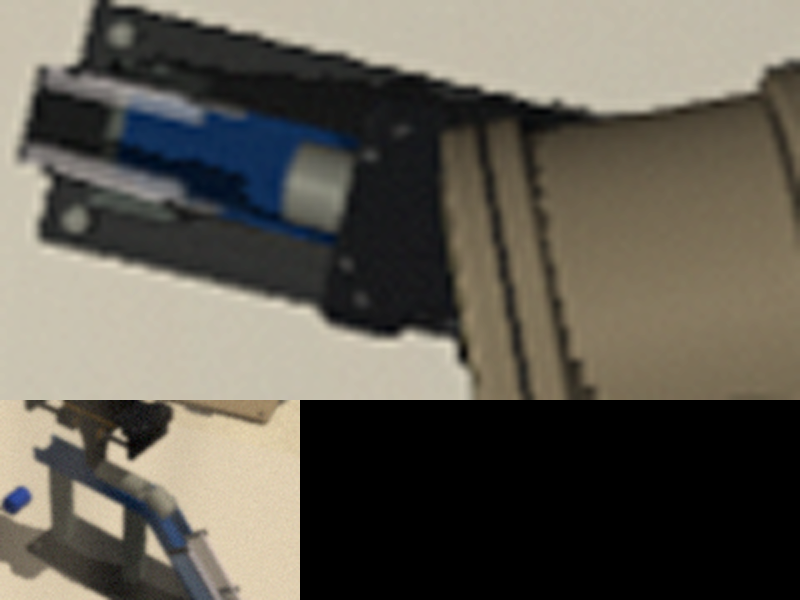

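The pusher is tracking along the trough. The front spacer is at the brink (mid-crop (318,185)), so I'll keep pushing.

```bash
python3 -m pendant '[[0,-0.006,0,0],[0,-0.006,0,0],[0,-0.006,0,0],[0,-0.006,0,0],[0,-0.006,0,0],[0,-0.006,0,0],[0,-0.006,0,0],[0,0,0,0]]'; python3 -m pendant '[[0,-0.006,0,0],[0,-0.006,0,0],[0,-0.006,0,0],[0,-0.006,0,0],[0,-0.006,0,0],[0,-0.006,0,0],[0,-0.006,0,0],[0,-0.006,0,0]]';  python3 -m pendant '[[0,0,0,0],[0,0,-0.02,0],[0,0,-0.04,0],[0,0.03,0,0],[0,0.03,0,0],[0,0.03,0,0],[0,0.03,0,0],[0,0,0,0]]'
python3 - <<'E'
from bench import r
import cv2,numpy as np
c=r.camera("top");s=r.camera("scene")
a=cv2.resize(c["img"][200:260,205:325],(800,400),interpolation=cv2.INTER_CUBIC)[:,:400]
e=cv2.resize(s["img"][150:290,250:390],(400,400),interpolation=cv2.INTER_CUBIC)
cv2.imwrite("pics/end.png",np.clip(np.hstack([a,e])[:,:,::-1]*1.5,0,255).astype('u1'))
E
```

```text
time: 5.68
ee_pos: [0.5355, 0.0387, 0.1831]
eef_rot: [0.992, -0.125, 0.0, -0.0]
ft_force: [0.1, -0.6, -0.1]
width: 0.0003
grip_force: 0.0
time: 6.35
ee_pos: [0.5474, 0.0841, 0.183]
eef_rot: [0.992, -0.126, 0.0, -0.0]
ft_force: [1.0, -0.2, -0.1]
width: 0.0005
grip_force: 0.0
time: 7.02
ee_pos: [0.5162, -0.0397, 0.243]
eef_rot: [0.992, -0.13, -0.0, 0.001]
ft_force: [0.1, -1.4, -0.7]
width: 0.0004
grip_force: 0.0
```

View pics/end.png

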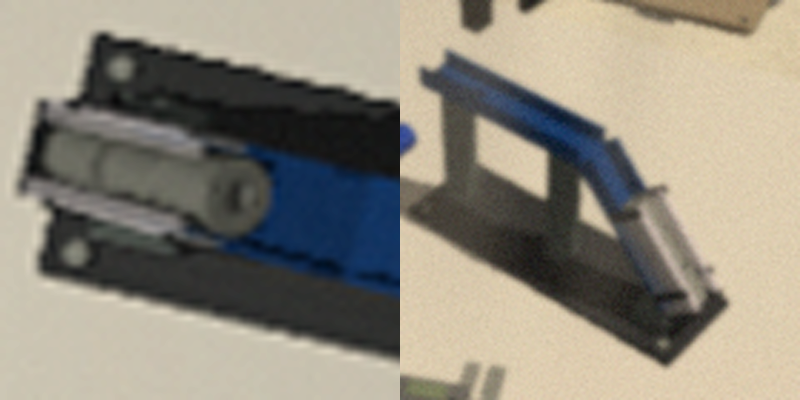

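The trough is empty and all three spacers lie in line in the tube, with the last one's bore at end-crop (243,196). I'll check that numerically while moving towards the switch.

```bash
python3 -m pendant '[[0,0,0,-0.111],[0,0,0,-0.111],[0,0,0,-0.111],[0,0,0,-0.111],[0,0,0,-0.111],[-0.015,0.0346,0,0],[-0.015,0.0346,0,0],[-0.015,0.0346,0,0]]';python3 -m pendant '[[-0.015,0.0346,0,0],[-0.015,0.0346,0,0],[-0.015,0.0346,0,0],[-0.015,0.0346,0,0],[-0.015,0.0346,0,0],[-0.015,0.0346,0,0],[0,0,0.04,0],[0,0,0,0]]'; python3 - <<'E'
from bench import r
import cv2,numpy as np
from h import *
c=r.camera("top");w=r.camera("wrist");s=r.camera("scene")
st=r.read_state();print(st["ee_pos"],R.from_quat(st["eef_rot"]).as_matrix()[:,0])
f=np.array([.5504,.0933,.155])
for e in (0,.01):
  k=.057-e;u=np.array([.2487,.9686,0]);print("bore",proj(c,f+u*(k*np.cos(.8727)+.015*np.sin(.8727))+np.array([0,0,-k*np.sin(.8727)+.015*np.cos(.8727)])))
piv=np.array([.533,-.361,.058]);v=np.array([.954,.301,0])
print("rel",(st["ee_pos"]-piv)@v)
a=cv2.resize(w["img"],(533,400));b=cv2.resize(s["img"][150:217,155:200],(267,400),interpolation=cv2.INTER_CUBIC)
cv2.imwrite("pics/sw.png",np.clip(np.hstack([a,b])[:,:,::-1]*1.2,0,255).astype('u1'))
E
```

```text
time: 7.78
ee_pos: [0.5057, -0.1448, 0.2432]
eef_rot: [0.988, 0.153, 0.0, -0.0]
ft_force: [0.2, -0.3, -0.2]
width: 0.0004
grip_force: 0.0
time: 8.45
ee_pos: [0.4792, -0.3703, 0.1968]
eef_rot: [0.989, 0.15, -0.003, -0.003]
ft_force: [-1.5, 2.1, -1.8]
width: 0.0007
grip_force: 0.0
[ 0.48274164 -0.36838666  0.20401029] [9.53637984e-01 3.00955054e-01 8.06784179e-04]
bore [[240.05882848 229.43298065]]
bore [[242.34097044 230.02111687]]
rel -0.050169862766911044
```

View pics/sw.png

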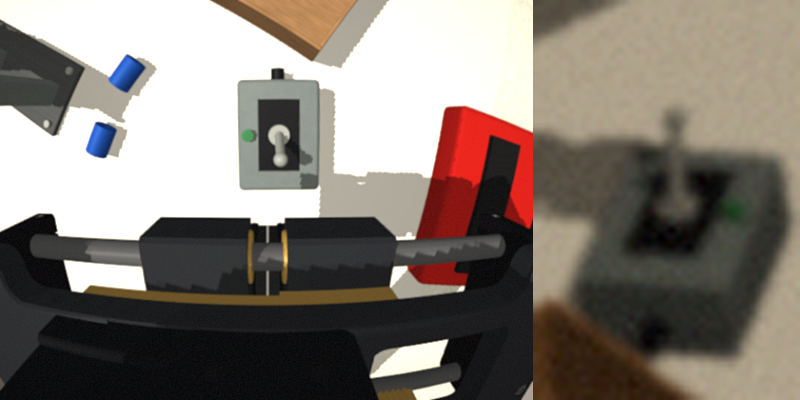

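The wrist view shows the bat leaning towards the fingers (ball at (280,158), pivot (279,132)), so it needs pushing straight away from them. The shut fingers are at column 268, so I'll shift 8 mm right, lower and push. The magazine bore is within a pixel or so of where it should be when home.

```bash
python3 -m pendant '[[-0.006,0.008,0.0,0],[0,0,0.03,0],[0,0,0.03,0],[0,0,0.03,0],[0,0,0.022,0],[0,0,0,0],[0,0,0,0]]';python3 -m pendant '[[0.007,0,0,0],[0.007,0,0,0],[0.007,0,0,0],[0.007,0,0,0],[0.007,0,0,0],[0.007,0,0,0],[0.007,0,0,0],[0.007,0,0,0]]'; python3 -m pendant '[[0.003,0,0,0],[0,0,0,0],[-0.01,0,0,0],[-0.02,0,0,0],[-0.02,0,0,0],[0,0,-0.04,0],[0,0,-0.04,0],[0,0,-0.04,0]]';python3 -m pendant '[[-0.02,0,-0.03,0],[-0.02,0,0,0],[0,0,0,0],[0,0,0,0]]'
python3 - <<'E'
from bench import r
import cv2,numpy as np
from h import *
c=r.camera("top");w=r.camera("wrist");s=r.camera("scene")
def g(i,x,y,W,H,X,Y): return cv2.resize(i[y:y+H,x:x+W],(X,Y),interpolation=cv2.INTER_CUBIC)
o=np.vstack([np.hstack([g(w["img"],0,0,560,420,400,300),g(s["img"],155,155,60,45,400,300)]),np.hstack([g(c["img"],205,205,60,45,400,300),g(s["img"],300,190,80,60,400,300)])])
cv2.imwrite("pics/fin.png",np.clip(o[:,:,::-1]*1.3,0,255).astype('u1'))
E
```

```text
time: 9.18
ee_pos: [0.4785, -0.3797, 0.0921]
eef_rot: [0.988, 0.151, 0.0, 0.0]
ft_force: [0.4, -0.1, 0.9]
width: 0.0006
grip_force: 0.0
time: 9.85
ee_pos: [0.532, -0.3628, 0.091]
eef_rot: [0.989, 0.151, -0.0, -0.0]
ft_force: [-12.0, -4.7, 0.4]
width: 0.0006
grip_force: 7.2
time: 10.52
ee_pos: [0.4859, -0.3769, 0.2123]
eef_rot: [0.989, 0.151, -0.0, -0.0]
ft_force: [1.5, 0.2, 0.1]
width: 0.0006
grip_force: 0.0
time: 10.85
ee_pos: [0.4477, -0.3897, 0.2415]
eef_rot: [0.989, 0.15, 0.0, 0.001]
ft_force: [1.3, -0.4, -0.2]
width: 0.0006
grip_force: 0.0
```

View pics/fin.png

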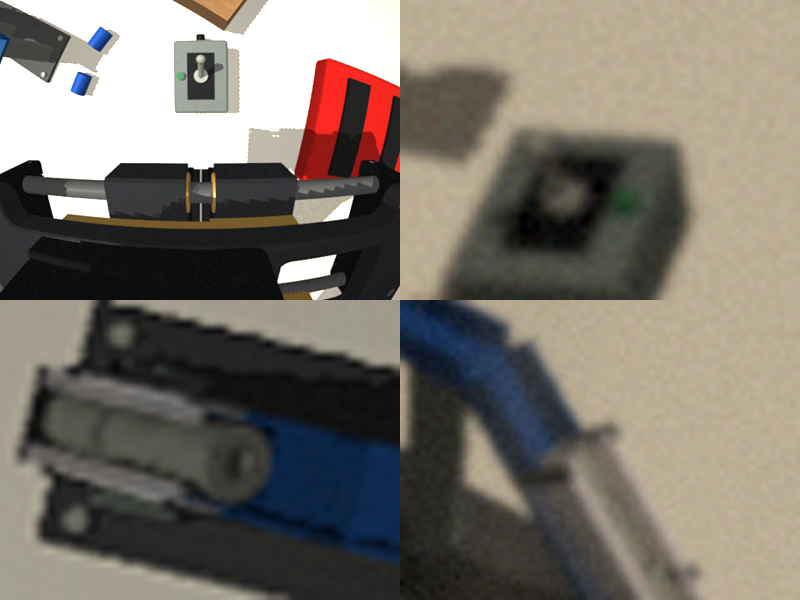

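```bash
python3 - <<'E'
import pickle;from h import *
c=pickle.load(open("c0.pkl","rb"))["top"]
f=np.array([.5504,.0933,.155]);u=np.array([.2487,.9686,0]);a=np.radians(50)
for x,z in [(165,30),(129,30),(93,30),(57,30),(57,15),(57,0)]:
    P=f+u*(x*np.cos(a)+z*np.sin(a))/1e3+np.array([0,0,-x*np.sin(a)+z*np.cos(a)])/1e3
    p=proj(c,P)[0];print(x,z,((p-[205,205])*6.667+[0,300]).round())
E
```

```text
165 30 [ 50. 417.]
129 30 [ 98. 429.]
93 30 [148. 442.]
57 30 [200. 455.]
57 15 [234. 463.]
57 0 [266. 470.]
```

```bash
python3 - <<'E'
from bench import r
import cv2,numpy as np
I=np.mean([r.camera("top")["img"].astype(float) for _ in range(12)],0)
a=cv2.resize(I[212:239,206:250],(800,491),interpolation=cv2.INTER_CUBIC)
a=np.clip((a-20)*2.2,0,255)
cv2.imwrite("pics/zoom.png",a[:,:,::-1].astype('u1'))
E
```

```text
(no output)
```

View pics/zoom.png

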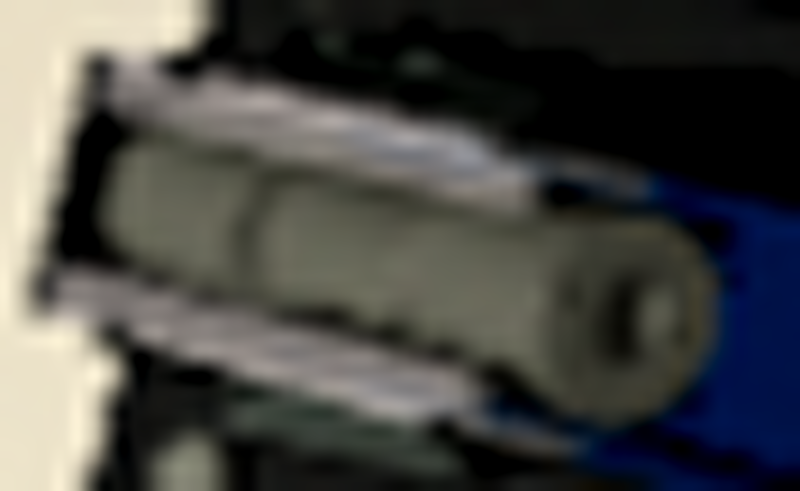

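The toggle now leans the other way. The row of spacers looks contiguous, with only a thin seam at zoom px 245. There's plenty of time, so I'll check the row from close by with the wrist camera.

```bash
python3 -m pendant '[[0.011,-0.0345,0,0],[0.011,-0.0345,0,0],[0.011,-0.0345,0,0],[0.011,-0.0345,0,0],[0.011,-0.0345,0,0],[0.011,-0.0345,0,0],[0.011,-0.0345,0,0],[0.011,-0.0345,0,0]]';python3 -m pendant '[[0.011,-0.0345,0,0],[0.011,-0.0345,0,0],[0.011,-0.0345,0,0],[0.011,-0.0345,0,0],[0.011,-0.0345,0,0],[0.011,-0.0345,0,0],[0.011,-0.0345,0,0],[0,0,0,0]]'
python3 - <<'E'
from bench import r
import cv2,numpy as np
L=[r.camera("wrist") for _ in range(6)]
I=np.mean([c["img"].astype(float) for c in L],0)
c=L[0];K=c["camera_matrix"];from h import *
def fish(P):
    q=R.from_quat(c["attitude"]).inv().apply(P-c["xyz"]);n=np.hypot(q[0],q[1]);th=np.arctan2(n,q[2])
    return q[:2]/n*th*K[0,0]+[K[0,2],K[1,2]]
f=np.array([.5504,.0933,.155]);u=np.array([.2487,.9686,0]);a=np.radians(50);m=[]
for x,z in [(165,15),(129,15),(93,15),(57,15)]:
    m.append(fish(f+u*(x*np.cos(a)+z*np.sin(a))/1e3+np.array([0,0,-x*np.sin(a)+z*np.cos(a)])/1e3))
m=np.array(m);print(m.round(1));x0,y0=[int(v) for v in m.mean(0)-[50,37]];x0=max(x0,0);y0=max(y0,0)
C=I[y0:y0+75,x0:x0+100];print(x0,y0,C.shape,((m-[x0,y0])*8).round())
cv2.imwrite("pics/wr.png",cv2.resize(C[:,:,::-1],None,fx=8,fy=8,interpolation=cv2.INTER_CUBIC).clip(0,255).astype('u1'))
E
```

```text
time: 12.27
ee_pos: [0.4498, -0.0976, 0.2413]
eef_rot: [0.989, 0.151, 0.0, 0.0]
ft_force: [1.0, -0.0, 0.4]
width: 0.0007
grip_force: 0.0
time: 12.93
ee_pos: [0.4503, 0.1616, 0.2417]
eef_rot: [0.988, 0.155, 0.001, -0.001]
ft_force: [-0.5, 0.3, 0.8]
width: 0.0007
grip_force: 0.0
[[278.7  63.5]
 [298.2  70. ]
 [321.1  78.2]
 [348.2  88.5]]
261 38 (75, 100, 3) [[142. 204.]
 [298. 256.]
 [481. 322.]
 [698. 404.]]
```

View pics/wr.png

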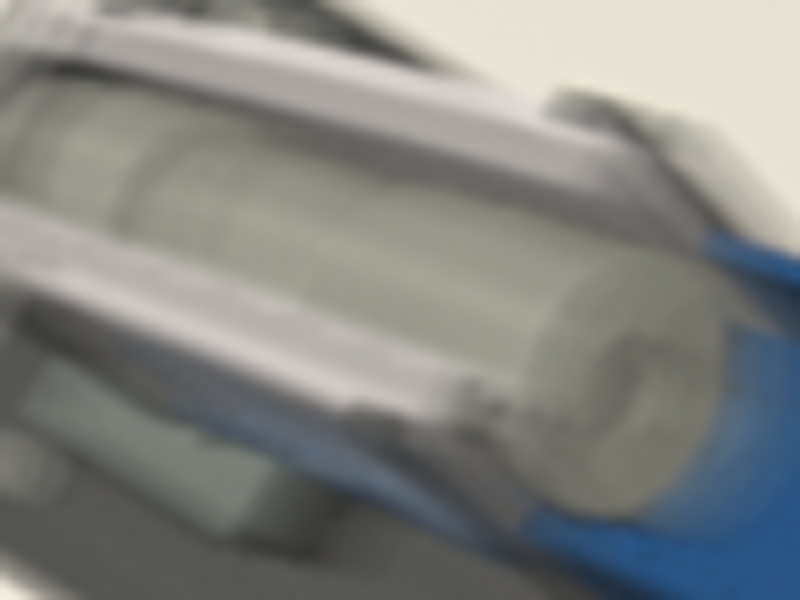

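The three spacers form one unbroken row down the tube. The last one's rear face, at about (630,370), is just inside the start of the clear section, as it should be when home. I'm handing the job in.

```bash
python3 -c "
from bench import r
print(r.close_job())"
```

```text
the job is handed in; nothing more can be done
None
```

The job is handed in at about 13 s: in the pictures all three spacers lie end to end in the tube and the toggle is flipped to its on side; the arm went near neither the caliper, the channel, the carton nor the blue look-alikes, though I didn't re-measure them.

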